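Rinsed jar onto the tall drying peg

ROBOT

A 7-joint arm with a two-finger parallel gripper is mounted at the origin on the work surface. World frame = base frame: x ahead of the robot, y to its left, z up, the work surface at z = 0. Lengths are in mm, angles in rad, forces in N, time in s.
With the tool pointing down it reaches from about 400 to 875 mm from the base axis. Payload 4.4 kg.
Tool frame: the origin (TCP) lies midway between the tips of the shut fingers; the grasp point (between the pads) lies 19 mm behind it; z points along the fingers, y is the line along which they close (so a half turn about z gives the same grasp; the last joint's range is limited). The gripper opens to 85 mm and grips with 20 to 120 N. Pads are 22 mm wide; open, the fingers measure 114 mm over their backs; the gripper's body (76 mm by 85 mm) begins 54 mm behind the grasp point. The pads swing forward as they close: fully open they stand 13 mm farther back than shut.
Start: joints at [1.18, 0.628, 0.038, 1.517, -0.027, 0.996, -0.02], TCP at [207.455, -616.02, 231.313] pointing down, gripper open.
Joint ranges: [-3.06, 3.06], [-0.37, 2.12], [-1.25, 1.32], [0.18, 2.47], [-1.1, 4.24], [0.23, 1.98], [-2.94, 2.94]. Speed limits (rad/s): [2.57, 2.57, 3.14, 3.14, 3.14, 3.14, 3.14].

INTERFACE

Orientations are given as [roll, pitch, yaw] about the fixed x, y, z axes, in that order (R = Rz(yaw) Ry(pitch) Rx(roll)).
In Python, from cell import ctrl gives the robot as it stands. The module is installed in compiled form; this text tells all that it offers.
- The arm moves only by the tool step_arm, never from a script. Its argument "commands" is one flat list of numbers, 7 for each row, row after row: the shift along the tool's x, y, z in cm, then the turn, a rotation vector about the tool's x, y, z in rad, then the opening, from 0 (shut) to 1 (fully open). A call has 1 to 10 rows; each row is the pose to reach, as a shift and turn from the pose commanded when the call began, along the tool's axes at that moment; what a row does not reach only later rows make up. A row lasts 1/10 s, in which the tool goes at most 50 mm and 8.59 degrees, less where a joint would pass 70% of its speed; a pose out of reach is approached as far as the arm can. A call with a gripper value outside its range is refused whole. The fingers move at their own pace and stop on an object; the grip force is fixed at half the most. Time passes only in rows, so rows that repeat a pose let the fingers close. It gives the time, the measured TCP pose, the force, the opening and the grip force at its end, in the units of the state.
- ctrl.read_state(): the state, without advancing time (a new reading comes with each control period).
- ctrl.get_image(name): name is "scene" or "top" or "wrist"; returns a dict with "image" (400x640x3 uint8, red, green, blue), "range_z" (400x640 float32, mm along the optical axis (not along the pixel's ray), 0 where there is no reading), "vfov" (degrees; the focal length in pixels is half the picture's height over the tangent of half this angle, whatever the lens; pixels are square), "cx", "cy" (the principal point, pixels), "world_to_cam" (4x4, takes a point from world to camera coordinates). Camera axes: x right, y down, z forward; pixel columns grow to the right and rows downward; lengths in mm; the calibration is good to about 2 mm. A picture is of the moment at which its call begins.
- ctrl.finish_job(): hands the job in; it is judged then, once.
The state is a dict: "clock": time; "qpos": joint angles; "qd": joint speeds; "tau": joint torques, N m; "eef_pos": TCP position; "tool_rot": TCP orientation; "force": force on the tool from outside, world axes, zero at the start; "torque": the same for the moment, N m; "width": finger opening in mm; "gripper_force": force on a finger pad.
Only numpy, scipy, OpenCV 4.12 (cv2) and the standard library are available. Lean on these libraries where they do the work, as an engineer would, in place of code of your own. Each camera call takes 0.05 s, during which the arm holds its last target. There are 200 camera calls.

TASK

The square frosted jar lying on its side on the drip tray has just been rinsed: turn it mouth down over the taller of the two drying pegs and lower it gently until its rim rests on the stand's round plate, before you let go. Leave it standing straight there with the peg inside it, and do not knock over the little white cup.

Things in the scene. Friction and masses are not known exactly. Their poses are not given: they have to be found in the camera images.
- jar_mid (a point): centre of the loose square frosted-glass jar, 46 x 46 x 72 mm long, walls 3.5 mm, about 0.14 kg, one whole end open (mouth 39 mm wide, 66 mm deep, darker band round it). x axis: lengthwise from mouth to closed bottom (mouth 36 mm towards -x). Starts level, mouth roughly towards the robot, on a rest 30 mm high, 36 wide, 62 long on a fixed grey drip tray 150 x 120 mm; y sides free for fingers
- tall_stand: the drying stand with the taller peg, fixed, dark steel: a round plate 110 mm in diameter, 12 mm thick, its top 72 mm above the table, carried on a short 28 mm column and a round foot 110 mm in diameter. An upright aluminium peg 12 mm in diameter in the plate's centre stands 55 mm above the plate (tip at 127 mm). Origin on the peg's axis at the underside of the foot; z up.
- short_stand: the other drying stand, fixed, the same but with a peg only 25 mm above its plate (tip at 97 mm), not to be used. Origin on the peg's axis at the underside of the foot; z up. Either stand may be the left or the right one.
- cup: small round white ceramic cup, loose, a bystander: 60 mm in diameter, 55 mm high, standing upright. Origin at the centre of its underside; z up.
Mind the look-alikes: they are no part of the job. Leave any green or yellow look-alike of the part that bears jar_mid alone.

How it is judged:
By the outcome, as a careful person would: the job done as asked, in the order asked, and still so for the second after the job is handed in, with the robot touching nothing.
It also fails if it takes over 35 s, if anything falls off the work surface, if the arm or the gripper's body presses on something with over 40 N, if the wrist force passes 120 N, or if a joint passes its speed limit or range.

## Working session

There is one attempt and no reset: what is moved stays moved. The work goes in short steps, Python scripts to look and compute and a tool call to move; the robot and the scene stay as the last step left them, time stands still between calls to the robot, and variables do not carry over. Pictures are saved under pics/ and viewed, at most 10 in all, crops included, and the job is handed in when it is done.

Besides the shell and the picture viewer there is one more tool, called after "Request:" in YAML: its name, and indented under it one key for each argument. step_arm: Moves the arm, as the interface text tells. Its arguments: {"type":"object","properties":{"commands":{"type":"array"}},"required":["commands"]}

```bash
mkdir -p pics; cat > h.py <<'E'
import numpy as np, cv2
from cell import ctrl
def grab(n,tag):
    d=ctrl.get_image(n); np.savez(f'{tag}.npz',**{k:np.array(v) for k,v in d.items()})
    cv2.imwrite(f'pics/{tag}.png',d['image'][:,:,::-1]); return d
def load(tag): return np.load(f'{tag}.npz')
def foc(d): return 200/np.tan(np.radians(float(d['vfov']))/2)
def pt(d,u,v,z=None):
    "pixel -> world by range"
    if z is None:
        w=d['range_z'][int(v)-1:int(v)+2,int(u)-1:int(u)+2]; w=w[w>0]; z=np.median(w) if w.size else np.nan
    f=foc(d); c=np.array([(u-d['cx'])/f*z,(v-d['cy'])/f*z,z,1]); return (np.linalg.inv(d['world_to_cam'])@c)[:3]
def atz(d,u,v,h):
    M=np.linalg.inv(d['world_to_cam']); o=M[:3,3]; p=pt(d,u,v,100.); r=p-o; return o+r*(h-o[2])/r[2]
def proj(d,P):
    c=d['world_to_cam']@np.r_[P,1]; f=foc(d); return np.array([f*c[0]/c[2]+d['cx'],f*c[1]/c[2]+d['cy']])
E
python3 - <<'E'
from h import *
a=grab('scene','s0')['image'];b=grab('top','t0')['image']
for t in('s0','t0'):
    d=load(t);print(t,np.linalg.inv(d['world_to_cam']).round(2).tolist(),d['vfov'],d['cx'],d['cy'])
s=ctrl.read_state();print(s)
E
```

```text
s0 [[-0.76, 0.5, -0.42, 839.86], [0.65, 0.57, -0.5, 416.68], [-0.01, -0.65, -0.76, 690.46], [0.0, 0.0, 0.0, 1.0]] 55.50055947770589 321.3717650955423 202.54213419019655
t0 [[0.01, -1.0, 0.09, 449.61], [-1.0, -0.01, 0.0, 3.61], [-0.0, -0.09, -1.0, 907.26], [0.0, 0.0, 0.0, 1.0]] 56.981958372545 321.06857448046765 201.40226314056318
{'clock': 0.1, 'qpos': array([ 1.18021018,  0.62921369,  0.03845746,  1.51827536, -0.02697962,
        0.99632423, -0.0199689 ]), 'qd': array([ 5.83826291e-04, -2.32598283e-03,  5.82950244e-04, -2.81800339e-03,
        7.15304459e-05,  9.97796381e-04, -1.90846961e-04]), 'tau': array([ 3.47849025e-03, -5.64515555e+01,  1.23062868e+00, -1.93969095e+01,
        1.13313028e-02,  5.38032793e-03,  1.17889510e-05]), 'eef_pos': array([ 207.25372106, -615.47314718,  230.50483494]), 'tool_rot': array([-3.13989079e+00,  3.98845949e-05,  3.24817928e-01]), 'force': array([ 0.07180612, -0.20516735, -0.4739692 ]), 'torque': array([-0.00097757, -0.00374692,  0.00367374]), 'gripper_force': 0.0, 'width': 85.53674890012947}
```

View pics/s0.png

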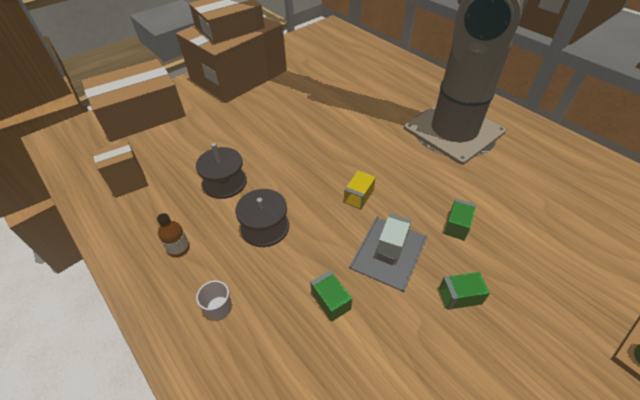

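View pics/t0.png

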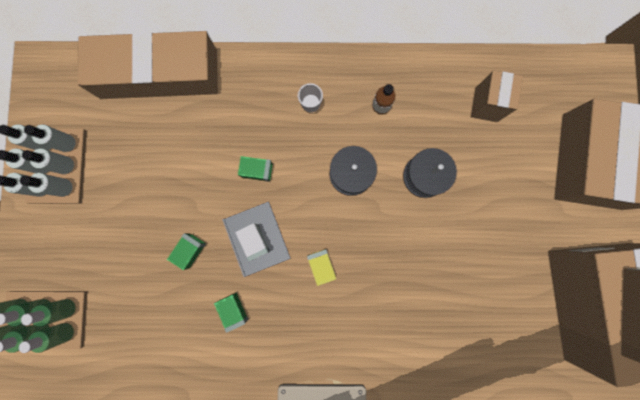

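The scene picture shows these box-shaped candidates:
- White/frosted jar on the grey tray: scene (394,237), top (251,240).
- Green look-alikes: top (255,168), (185,251) and (230,312).
- Yellow look-alike: top (321,267).

The jar is the frosted one on the tray. The stands are at top (353,170) and (430,172). The right one's peg, at scene (215,150), looks taller. The cup is at top (311,97). Next is a close crop to check these.

```bash
python3 - <<'E'
from h import *
s=cv2.imread('pics/s0.png');t=cv2.imread('pics/t0.png')
def c(i,u,v,w=80,h=60): return cv2.resize(i[v:v+h,u:u+w],(400,300),interpolation=cv2.INTER_CUBIC)
cv2.imwrite('pics/c0.png',np.vstack([np.hstack([c(t,215,210),c(s,350,205)]),np.hstack([c(t,320,130,160,120),c(s,180,130,120,90)])]))
d=load('t0')
for n,u,v in[('jar',251,240),('tray',233,222),('plateL',345,185),('plateR',420,185),('pegL',354,167),('pegR',440,167),('table',300,200),('cup',311,97)]: print(n,pt(d,u,v).round(1))
d=load('s0')
for n,u,v in[('jar',395,230),('tray',410,275),('pL',270,220),('pR',225,170),('pegL',260,200),('pegR',214,146)]: print(n,pt(d,u,v).round(1))
# cloud of jar top & plates from both
for tg,(u0,u1,v0,v1) in {'t0':(220,290,205,275),'s0':(355,430,205,280)}.items():
    d=load(tg);P=np.array([[*pt(d,u,v,d['range_z'][v,u]),u,v] for u in range(u0,u1) for v in range(v0,v1)])
    q=P[(P[:,2]>65)&(P[:,2]<95)]; print(tg,len(q),np.median(q[:,2]),q[:,:3].mean(0)); r=cv2.minAreaRect(q[:,:2].astype(np.float32));print(r)
for tg,(u0,u1,v0,v1) in {'t0':(320,470,135,205)}.items():
    d=load(tg);P=np.array([pt(d,u,v,d['range_z'][v,u]) for u in range(u0,u1) for v in range(v0,v1)])
    q=P[(P[:,2]>64)&(P[:,2]<80)]
    for k in(q[:,1]>-120,q[:,1]<-120):
        print('plate',cv2.minEnclosingCircle(q[k][:,:2].astype(np.float32)),np.median(q[k][:,2]))
    q=P[P[:,2]>84];print(q.round(0))
E
```

```text
jar [439.8 161.4  76.3]
tray [482.5 219.9   5.7]
plateL [566.1 -49.7  72.2]
plateR [ 567.  -220.8   73.1]
pegL [603.3 -68.2  96.5]
pegR [ 598.8 -250.2  126.1]
table [ 5.381e+02  5.700e+01 -4.000e-01]
cup [799.4  31.9   4.7]
jar [438.2 161.7  75.2]
tray [456.3 230.6   8.5]
pL [610.5 -27.8  70.7]
pR [ 603.4 -217.8   71.1]
pegL [604.6 -66.9  95.6]
pegR [ 601.8 -247.   124.5]
t0 679 75.9829144904794 [436.04620635 159.87616999  75.85532441]
((435.91046142578125, 160.38047790527344), (72.07464599609375, 46.43988037109375), 26.62588882446289)
s0 748 75.68968614354128 [440.28889653 162.96144665  75.222633  ]
((436.8330078125, 161.13156127929688), (75.67866516113281, 46.67700958251953), 26.857393264770508)
plate ((604.1461791992188, -69.48784637451172), 55.05288314819336) 71.99767228286112
plate ((604.052978515625, -213.14962768554688), 93.71585083007812) 72.12326488929313
[[ 450.    4.  907.]
 [ 450.    4.  907.]
 [ 450.    4.  907.]
 [ 450.    4.  907.]
 [ 450.    4.  907.]
 [ 450.    4.  907.]
 [ 450.    4.  907.]
 [ 450.    4.  907.]
 [ 450.    4.  907.]
 [ 450.    4.  907.]
 [ 450.    4.
[... 1975 characters left out ...]
 128.]
 [ 601. -248.  125.]
 [ 599. -248.  126.]
 [ 597. -248.  126.]
 [ 595. -248.  125.]
 [ 594. -252.  115.]
 [ 606. -251.  124.]
 [ 603. -250.  128.]
 [ 601. -250.  128.]
 [ 599. -250.  127.]
 [ 597. -251.  125.]
 [ 595. -250.  126.]
 [ 594. -254.  115.]
 [ 605. -252.  127.]
 [ 603. -252.  127.]
 [ 601. -252.  126.]
 [ 599. -252.  127.]
 [ 596. -251.  130.]
 [ 594. -252.  127.]
 [ 603. -254.  127.]
 [ 601. -255.  126.]
 [ 599. -254.  128.]
 [ 596. -253.  130.]
 [ 595. -256.  122.]
 [ 603. -256.  127.]
 [ 601. -257.  125.]
 [ 599. -256.  127.]
 [ 597. -257.  125.]
 [ 450.    4.  907.]
 [ 450.    4.  907.]
 [ 450.    4.  907.]
 [ 450.    4.  907.]
 [ 450.    4.  907.]
 [ 450.    4.  907.]]
```

View pics/c0.png

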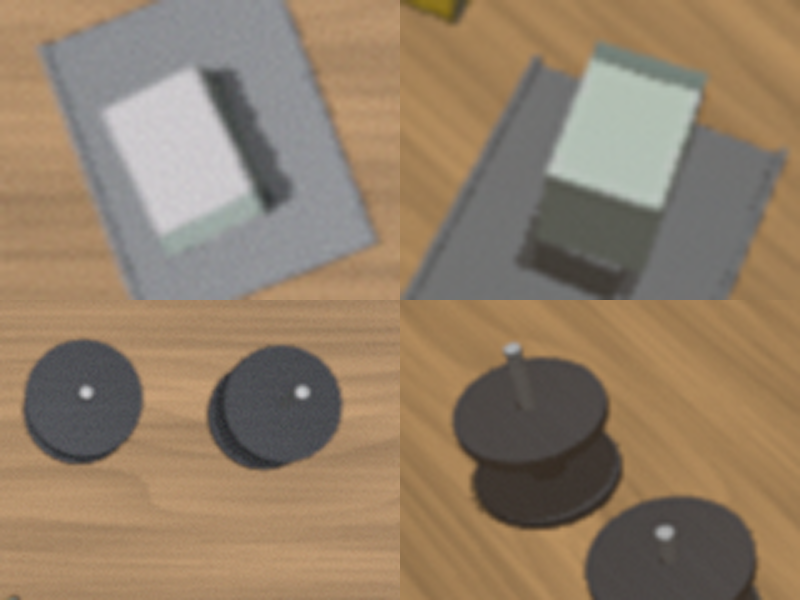

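The crop agrees with the text: the jar's top face is at z≈76, with the mouth band at the lower-right end, towards the robot. Jar centre is ≈(436.3,160.7), yaw 0.466. The tall peg is at ≈(600,-251), tip at 127, and the short one at (604,-69), tip at 97.

The first move goes towards the middle and includes a small test tilt, to learn the signs of the wrist joints.

```bash
cat >> h.py <<'E'
from scipy.spatial.transform import Rotation as Ro
def Rdown(yaw,tilt=0): return Ro.from_euler('xyz',[np.pi,0,yaw])*Ro.from_rotvec([0,tilt,0])
def cmd(p,R,frm=None):
    s=ctrl.read_state(); p0,R0=(s['eef_pos'],Ro.from_euler('xyz',s['tool_rot'])) if frm is None else frm
    print('shift cm',(R0.inv().apply(np.array(p)-p0)/10).round(2),'rot',(R0.inv()*R).as_rotvec().round(3))
def st():
    s=ctrl.read_state(); print('t',round(s['clock'],2),'q',s['qpos'].round(3),'p',s['eef_pos'].round(1),'rpy',s['tool_rot'].round(3),'F',s['force'].round(1),'w',round(s['width'],1),'gf',round(s['gripper_force'],1))
E
python3 -c "
from h import *
cmd([500,-200,300],Rdown(1.19,.3)); cmd([500,-200,300],Rdown(1.19,0))"
```

```text
shift cm [ 41.   -30.04  -6.9 ] rot [ 0.128  0.28  -0.859]
shift cm [ 41.   -30.04  -6.9 ] rot [-0.002 -0.001 -0.865]
```

Request:
step_arm:
  commands: [4.1,-3,-0.7,0.01,0.03,-0.09,1,8.2,-6,-1.4,0.02,0.06,-0.17,1,12.3,-9,-2.1,0.04,0.08,-0.26,1,16.4,-12,-2.8,0.05,0.11,-0.34,1,20.5,-15,-3.5,0.06,0.14,-0.43,1,24.6,-18,-4.2,0.08,0.17,-0.52,1,28.7,-21,-4.9,0.09,0.2,-0.6,1,32.8,-24,-5.5,0.1,0.22,-0.69,1,36.9,-27,-6.2,0.12,0.25,-0.77,1,41,-30,-6.9,0.13,0.28,-0.86,1]

```text
clock: 1.1
eef_pos: [493.7, -209.6, 298.7]
tool_rot: [-3.141, -0.3, 1.195]
force: [1.0, -0.8, 0.6]
width: 85.0
gripper_force: 0.0
```

```bash
python3 -c "
from h import *
st(); s=ctrl.read_state();print(Ro.from_euler('xyz',s['tool_rot']).as_matrix().round(3))"
```

```text
t 1.1 q [ 0.804  0.447 -0.388  1.728 -0.158  1.025  0.157] p [ 493.7 -209.6  298.7] rpy [-3.141 -0.3    1.195] F [ 1.  -0.8  0.6] w 85.0 gf 0.0
[[ 0.351  0.93   0.108]
 [ 0.888 -0.367  0.275]
 [ 0.296 -0.    -0.955]]
```

```bash
cat > k.py <<'E'
from h import *
import itertools
from scipy.optimize import least_squares
D=[([1.18021018,0.62921369,0.03845746,1.51827536,-0.02697962,0.99632423,-0.0199689],[207.25,-615.47,230.5],[-3.13989,0,.324818])]
def fk(q,p,s):
    h,L1,L2,Lt,o1,o7,a=p
    R=Ro.from_rotvec([0,0,s[0]*q[0]+o1]); x=np.array([0,0,h])
    R=R*Ro.from_rotvec([0,q[1],0])*Ro.from_rotvec([0,0,s[1]*q[2]]); x=x+R.apply([0,0,L1])
    R=R*Ro.from_rotvec([0,q[3],0]); R=R*Ro.from_rotvec([0,0,s[2]*q[4]]); x=x+R.apply([0,0,L2])
    R=R*Ro.from_rotvec([0,q[5],0]); x=x+R.apply([a,0,Lt]); R=R*Ro.from_rotvec([0,0,s[3]*q[6]+o7]); return x,R
def res(p,s,D):
    o=[]
    for q,x,r in D:
        X,R=fk(q,p,s); o+=list((X-x)/1); o+=list(300*(R.inv()*Ro.from_euler('xyz',r)).as_rotvec())
    return o
E
python3 - <<'E'
from k import *
s=ctrl.read_state(); D.append((s['qpos'],s['eef_pos'],s['tool_rot']))
import json; json.dump([[list(map(float,v)) for v in d] for d in D],open('D.json','w'))
out=[]
for sg in itertools.product([1,-1],repeat=4):
  for o7 in(1.57,-1.57,0):
    o1=-1.246-sg[0]*1.18
    r=least_squares(res,[360,450,450,250,o1,o7,0],args=(sg,D)); out.append((r.cost,sg,r.x))
out.sort(key=lambda a:a[0])
for o in out[:4]: print(round(o[0],2),o[1],o[2].round(3))
E
```

```text
7.53 (-1, -1, -1, -1) [ 3.09054e+02  5.77018e+02  1.70950e+02  4.51613e+02 -4.30000e-02
  1.52900e+00 -1.67396e+02]
7.53 (-1, -1, -1, -1) [ 3.09054e+02  5.77018e+02  1.70950e+02  4.51613e+02 -4.30000e-02
  1.52900e+00 -1.67396e+02]
7.53 (-1, -1, -1, -1) [ 3.09054e+02  5.77018e+02  1.70950e+02  4.51613e+02 -4.30000e-02
  1.52900e+00 -1.67396e+02]
2790.71 (-1, -1, -1, 1) [ 3.11520e+02  5.77780e+02  1.66714e+02  4.57065e+02 -4.50000e-02
  1.39000e+00 -1.70589e+02]
```

```bash
python3 -c "
from h import *
cmd([440,160,280],Rdown(.466,0))"
```

```text
shift cm [ 30.4  -18.57  11.37] rot [-0.11  -0.287  0.723]
```

Request:
step_arm:
  commands: [3.0,-1.9,1.1,-0.01,-0.03,0.07,1,6.1,-3.7,2.3,-0.02,-0.06,0.14,1,9.1,-5.6,3.4,-0.03,-0.09,0.22,1,12.2,-7.4,4.5,-0.04,-0.11,0.29,1,15.2,-9.3,5.7,-0.055,-0.14,0.36,1,18.2,-11.1,6.8,-0.07,-0.17,0.43,1,21.3,-13,8,-0.08,-0.2,0.5,1,24.3,-14.9,9.1,-0.09,-0.23,0.58,1,27.4,-16.7,10.2,-0.1,-0.26,0.65,1,30.4,-18.6,11.4,-0.11,-0.287,0.723,1]

```text
clock: 2.1
eef_pos: [439.8, 160.3, 279.3]
tool_rot: [3.14, 0.002, 0.46]
force: [-0.1, 0.4, 0.3]
width: 85.2
gripper_force: 0.0
```

```bash
python3 - <<'E'
from k import *
import json
D=json.load(open('D.json')); s=ctrl.read_state(); st(); D.append([list(map(float,s[k])) for k in('qpos','eef_pos','tool_rot')]); json.dump(D,open('D.json','w'))
r=least_squares(res,[360,450,450,250,0,1.57,0],args=((-1,)*4,D)); print(r.cost,r.x.round(3)); print(np.array(r.fun).round(1).reshape(-1,6))
g=grab('wrist','w1')
E
```

```text
t 2.1 q [-0.22   0.317 -0.252  1.934  0.102  0.904 -1.633] p [439.8 160.3 279.3] rpy [3.14e+00 2.00e-03 4.60e-01] F [-0.1  0.4  0.3] w 85.2 gf 0.0
34.5796455635101 [ 3.20123e+02  5.73163e+02  3.58580e+02  3.60833e+02 -4.70000e-02
  1.52400e+00 -1.12970e+01]
[[-2.4  0.2 -3.2  0.  -0.  -0.2]
 [ 2.5 -1.3  1.   4.2  0.1  0.4]
 [-3.6  3.   2.2 -0.   0.  -0.2]]
```

View pics/w1.png

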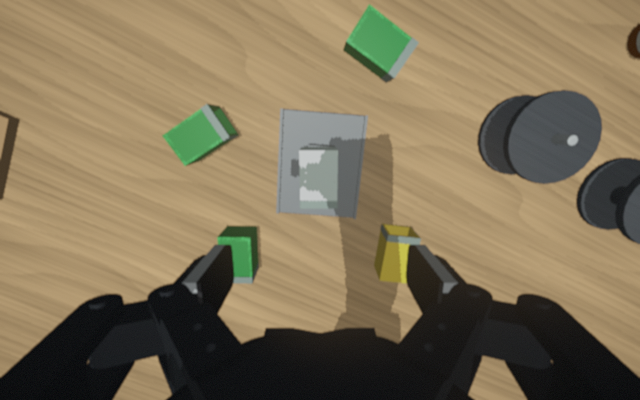

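The wrist view shows the jar at (319,175) with its band at the near end. The rest stands on the grey tray and both y sides are free. Next I look for a feasible mouth-down wrist pose using the fitted kinematics.

```bash
cat > ik.py <<'E'
from k import *
import json
D=json.load(open('D.json')); SG=(-1,)*4
PR=least_squares(res,[360,450,450,250,0,1.57,0],args=(SG,D)).x
LO=np.array([-3.06,-.37,-1.25,.18,-1.1,.23,-2.94]);HI=np.array([3.06,2.12,1.32,2.47,4.24,1.98,2.94])
def ik(x,R,q0,w=1e-3):
    def f(q):
        X,RR=fk(q,PR,SG); return np.r_[(X-x)/10,30*(RR.inv()*R).as_rotvec(),w*(q-q0)]
    r=least_squares(f,np.clip(q0,LO+.01,HI-.01),bounds=(LO,HI)); return r.x,np.linalg.norm(r.fun[:6])
def Rfin(b,sx,tilt=0):
    z=np.array([np.cos(b),np.sin(b),0]);x=np.array([0,0,sx]);return Ro.from_matrix(np.c_[x,np.cross(z,x),z])
def marg(q): return np.min(np.minimum(q-LO,HI-q))
E
python3 - <<'E'
from ik import *
rng=np.random.default_rng(0)
peg=np.array([600,-251,0.])
for sx in(1,-1):
  for b in np.arange(-2.6,1.6,.3):
    best=None
    for k in range(14):
        q0=rng.uniform(LO,HI); R=Rfin(b,sx)
        x=peg+[0,0,124]+19*R.apply([0,0,1]); q,e=ik(x,R,q0)
        if e<.1:
            m=marg(q)
            if best is None or m>best[0]: best=(m,q)
    if best: print(sx,round(b,2),round(best[0],2),best[1].round(2))
E
```

```text
1 -2.3 0.22 [-0.33  1.59  0.89  0.91  0.34  1.76  2.55]
1 -2.0 0.4 [-0.51  1.54  0.92  1.27  0.42  1.34  2.47]
1 -1.7 0.71 [-0.51  1.39  0.61  1.59  0.94  1.16  2.01]
1 -1.4 0.6 [-0.35  1.28  0.24  1.87  1.51  1.34  1.54]
1 -1.1 0.35 [-0.71  1.54  0.87  2.12  1.92  0.75  0.94]
1 -0.8 0.14 [-0.64  1.67  0.91  2.33  2.39  1.12  0.37]
1 -0.5 0.0 [-0.38  1.75  0.87  2.47  2.53  1.78  0.22]
1 -0.2 0.0 [ 0.85  1.49 -0.39  2.45  3.81  1.98  2.3 ]
1 0.1 0.02 [ 1.5   1.84 -1.18  2.27  3.74  0.71  2.92]
1 0.7 0.0 [ 1.52  1.74 -1.25  1.8  -0.31  0.48  0.56]
1 1.0 0.0 [ 1.4   1.7  -1.25  1.5  -0.13  0.95  0.36]
1 1.3 0.39 [ 1.14  1.54 -0.86  1.16 -0.43  1.48  0.58]
1 1.6 0.06 [ 0.94  1.58 -0.77  0.78 -0.41  1.92  0.53]
-1 -2.3 0.2 [-0.32  1.57  0.82  0.91  0.39  1.78 -0.62]
-1 -2.0 0.56 [-0.44  1.47  0.71  1.27  0.61  1.42 -0.82]
-1 -1.7 0.72 [-0.5   1.38  0.6   1.59  0.95  1.17 -1.14]
-1 -1.4 0.6 [-0.5   1.33  0.49  1.87  1.41  1.1  -1.58]
-1 -1.1 0.34 [-0.62  1.45  0.7   2.13  1.88  0.94 -2.12]
-1 -0.8 0.13 [-0.57  1.6   0.79  2.34  2.33  1.24 -2.64]
-1 -0.5 0.0 [-0.24  1.62  0.65  2.47  2.53  1.96 -2.67]
-1 -0.2 0.04 [ 1.27  1.88 -1.09  2.43  3.72  1.4  -0.1 ]
-1 0.1 0.09 [ 0.97  1.36 -0.26  2.29  4.15  1.61 -1.06]
-1 0.7 0.22 [ 1.42  1.54 -0.96  1.8  -0.88  0.68 -2.08]
-1 1.0 0.0 [ 1.    1.32 -0.25  1.49 -1.1   1.5  -2.03]
-1 1.3 0.39 [ 1.14  1.53 -0.84  1.16 -0.45  1.49 -2.55]
-1 1.6 0.07 [ 0.95  1.59 -0.79  0.78 -0.39  1.91 -2.62]
```

```bash
cat >> ik.py <<'E'
def RT(b,p,th,sx):
    a=np.array([np.cos(b)*np.cos(p),np.sin(b)*np.cos(p),np.sin(p)]);u=np.array([-np.cos(b)*np.sin(p),-np.sin(b)*np.sin(p),np.cos(p)])
    z=-u*np.cos(th)+a*np.sin(th);x=sx*(a*np.cos(th)+u*np.sin(th));return Ro.from_matrix(np.c_[x,np.cross(z,x),z])
def tcp(g,R): return np.array(g,float)+19*R.apply([0,0,1])
def way(W,th,sx,q,n=12):
    # W: list of (gx,gy,gz,b,p); returns joints along, max err, min margin
    Q=[];E=[]
    for A,B in zip(W[:-1],W[1:]):
        for t in np.linspace(0,1,n+1)[1:]:
            c=np.array(A)*(1-t)+np.array(B)*t; R=RT(c[3],c[4],th,sx); q,e=ik(tcp(c[:3],R),R,q,.02); Q.append(q);E.append(e)
    return np.array(Q),np.array(E)
E
python3 - <<'E'
from ik import *
q0=ctrl.read_state()['qpos']
for sx in(1,-1):
  for th in(-.35,-.6):
    g=15; j=np.array([436.3+g*.894,160.7+g*.448])
    for b in(-1.7,-1.4,-1.1,-.8,-.5):
        W=[(440,160,260,.466,0),(*j,56,.466,0),(*j,180,.466,0),(500,0,260,b/2+.2,.5),(560,-180,260,b,1.2),(600,-251,210,b,np.pi/2),(600,-251,124,b,np.pi/2)]
        q=q0.copy()
        if sx<0: q[6]+=np.pi
        Q,E=way(W,th,sx,q,6)
        print(sx,th,b,'err',E[5:].max().round(2),'end',E[-1].round(2),'marg',min(marg(q) for q in Q[11:]).round(2),Q[-1].round(2),'step',np.abs(np.diff(Q[5:],axis=0)).max().round(2))
E
```

```text
1 -0.35 -1.7 err 4.66 end 3.42 marg 0.0 [-0.73  1.51  1.32  1.78 -0.4   0.55 -2.94] step 0.24
1 -0.35 -1.4 err 0.87 end 0.38 marg 0.0 [-0.8   1.57  1.32  1.95 -0.68  0.23 -2.66] step 0.23
1 -0.35 -1.1 err 7.99 end 7.42 marg 0.0 [-0.81  1.53  1.32  1.96 -1.1   0.23 -2.1 ] step 0.63
1 -0.35 -0.8 err 15.57 end 14.4 marg 0.0 [-0.82  1.49  1.32  1.93 -1.1   0.23 -1.95] step 1.15
1 -0.35 -0.5 err 20.05 end 8.2 marg 0.0 [ 1.02  2.04 -1.25  2.47  3.59  1.95 -2.94] step 1.36
1 -0.6 -1.7 err 0.0 end 0.0 marg 0.0 [-0.66  1.37  1.25  1.73 -0.39  0.63 -2.94] step 0.28
1 -0.6 -1.4 err 0.0 end 0.0 marg 0.0 [-0.71  1.34  1.22  1.97 -0.9   0.23 -2.27] step 0.21
1 -0.6 -1.1 err 7.77 end 7.77 marg 0.0 [-0.65  1.16  1.04  1.9   0.03  0.23 -2.94] step 0.21
1 -0.6 -0.8 err 13.43 end 13.43 marg 0.0 [-0.46  0.91  0.78  1.89  0.46  0.23 -2.94] step 0.47
1 -0.6 -0.5 err 15.52 end 15.52 marg 0.0 [ 0.6   0.65 -0.35  1.96  1.38  0.23 -2.94] step 0.95
-1 -0.35 -1.7 err 0.0 end 0.0 marg 0.21 [-0.66  1.38  1.05  1.69  0.25  0.67 -0.46] step 0.24
-1 -0.35 -1.4 err 0.0 end 0.0 marg 0.0 [-0.73  1.38  1.08  1.96  0.83  0.23 -0.95] step 0.23
-1 -0.35 -1.1 err 0.0 end 0.0 marg 0.0 [-0.45  1.12  0.53  2.19  2.11  0.83 -1.97] step 0.65
-1 -0.35 -0.8 err 0.0 end 0.0 marg 0.0 [ 0.07  1.09 -0.1   2.42  2.43  1.55 -1.79] step 0.98
-1 -0.35 -0.5 err 2.7 end 2.17 marg 0.0 [-0.34  1.4   0.98  2.47  3.14  1.5  -2.68] step 1.27
-1 -0.6 -1.7 err 0.0 end 0.0 marg 0.34 [-0.57  1.19  0.94  1.73  0.21  0.6  -0.34] step 0.22
-1 -0.6 -1.4 err 0.0 end 0.0 marg 0.0 [-0.58  1.12  0.9   1.97  0.9   0.23 -0.83] step 0.22
-1 -0.6 -1.1 err 0.0 end 0.0 marg 0.0 [-0.29  0.93  0.42  2.17  2.12  0.64 -1.73] step 0.5
-1 -0.6 -0.8 err 0.0 end 0.0 marg 0.0 [ 0.12  0.89 -0.07  2.35  2.48  1.07 -1.63] step 0.79
-1 -0.6 -0.5 err 0.0 end 0.0 marg 0.0 [ 0.65  1.   -0.62  2.45  2.72  1.32 -1.15] step 0.95
```

Request:
step_arm:
  commands: [0,0,0,0,0,-0.15,1,0,0,0,0,0,-0.3,1,0,0,0,0,0,-0.45,1,0,0,0,0,0,-0.6,1,0,0,0,0,0,-0.75,1,0,0,0,0,0,-0.9,1,0,0,0,0,0,-1.05,1,0,0,0,0,0,-1.2,1,0,0,0,0,0,-1.35,1,0,0,0,0,0,-1.5,1]

```text
clock: 3.15
eef_pos: [440.0, 158.4, 279.1]
tool_rot: [-3.14, 0.001, 1.969]
force: [-0.3, 0.2, -0.7]
width: 85.5
gripper_force: 0.0
```

```bash
python3 -c "
from ik import *
st(); R=RT(.466,0,-.6,-1); g=np.array([436.3+15*.894,160.7+15*.448,54])
print(R.as_euler('xyz'),tcp(g,R)); z=R.apply([0,0,1]); s=ctrl.read_state()
cmd(s['eef_pos'],Rdown(.466+np.pi)); cmd(tcp(g,R)-120*z,R)"
```

```text
t 3.15 q [ 0.047  0.356 -0.609  1.929  0.252  0.933 -0.285] p [440.  158.4 279.1] rpy [-3.140e+00  1.000e-03  1.969e+00] F [-0.3  0.2 -0.7] w 85.5 gf 0.0
[-3.14159265 -0.6        -2.67559265] [440.12571279 162.59964067  38.31862332]
shift cm [0. 0. 0.] rot [-0.002 -0.    -1.638]
shift cm [ 0.86  6.96 14.16] rot [ 0.488  0.458 -1.585]
```

Request:
step_arm:
  commands: [0.1,0.6,1.2,0.04,0.04,-0.135,1,0.15,1.2,2.4,0.08,0.08,-0.27,1,0.2,1.8,3.6,0.125,0.12,-0.4,1,0.3,2.4,4.8,0.165,0.155,-0.54,1,0.35,3,6,0.21,0.195,-0.67,1,0.4,3.5,7.2,0.25,0.23,-0.81,1,0.5,4.1,8.4,0.29,0.27,-0.94,1,0.6,4.7,9.6,0.33,0.31,-1.08,1,0.65,5.3,10.8,0.37,0.35,-1.21,1,0.7,5.9,12,0.415,0.39,-1.35,1]

```text
clock: 4.15
eef_pos: [492.6, 186.6, 158.2]
tool_rot: [-3.069, -0.524, -2.954]
force: [0.2, 0.4, -0.1]
width: 85.5
gripper_force: 0.0
```

```bash
python3 -c "
from ik import *
st(); R=RT(.466,0,-.6,-1); g=np.array([436.3+15*.894,160.7+15*.448,54]); z=R.apply([0,0,1])
cmd(tcp(g,R)-120*z,R)"
```

```text
t 4.15 q [ 0.03   0.979 -0.857  1.437  0.478  1.527  0.883] p [492.6 186.6 158.2] rpy [-3.069 -0.524 -2.954] F [ 0.2  0.4 -0.1] w 85.5 gf 0.0
shift cm [-1.83  0.58  1.31] rot [ 0.076  0.067 -0.238]
```

Request:
step_arm:
  commands: [-0.9,0.3,0.7,0.04,0.035,-0.12,1,-1.8,0.6,1.3,0.076,0.067,-0.238,1,-1.8,0.6,1.3,0.076,0.067,-0.238,1,-1.8,0.6,1.3,0.076,0.067,-0.238,1]

```text
clock: 4.55
eef_pos: [499.5, 194.1, 138.2]
tool_rot: [-3.139, -0.599, -2.683]
force: [-0.1, 0.1, 0.7]
width: 85.4
gripper_force: 0.0
```

```bash
python3 - <<'E'
from ik import *
st(); R=RT(.466,0,-.6,-1); g=np.array([436.3+15*.894,160.7+15*.448,54]); z=R.apply([0,0,1])
cmd(tcp(g,R),R)
d=grab('wrist','w2'); cv2.imwrite('pics/w2.png',d['image'][:,:,::-1])
P=np.array([pt(d,u,v,d['range_z'][v,u]) for u in range(150,490,3) for v in range(0,400,3) if d['range_z'][v,u]>0])
q=P[(P[:,2]>71)&(P[:,2]<81)&(np.hypot(P[:,0]-436,P[:,1]-161)<55)]; print(len(q),np.median(q[:,2]),cv2.minAreaRect(q[:,:2].astype(np.float32)))
E
```

```text
t 4.55 q [-0.025  1.066 -0.879  1.354  0.547  1.637  1.073] p [499.5 194.1 138.2] rpy [-3.139 -0.599 -2.683] F [-0.1  0.1  0.7] w 85.4 gf 0.0
shift cm [-0.08 -0.16 12.04] rot [ 0.002  0.001 -0.006]
511 77.01182819558557 ((437.5383605957031, 160.59326171875), (70.70353698730469, 45.88239288330078), 26.214712142944336)
```

View pics/w2.png

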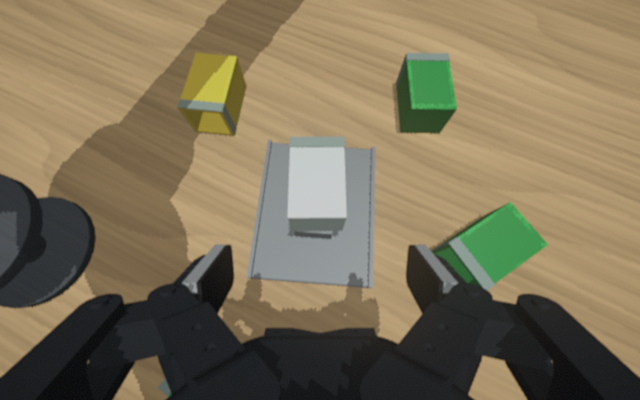

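The wrist view shows the jar centred at (317,185) with its mouth band at the far end, and both sides are clear. I descend along the tool axis and close.

Request:
step_arm:
  commands: [0,-0.1,2,0,0,0,1,-0.1,-0.15,4,0,0,0,1,-0.1,-0.15,6,0,0,0,1,-0.1,-0.15,8,0,0,0,1,-0.1,-0.15,9.5,0,0,0,1,-0.1,-0.15,11,0,0,0,1,-0.1,-0.15,12,0,0,0,1,-0.1,-0.15,12,0,0,0,1]

```text
clock: 5.4
eef_pos: [440.3, 161.8, 38.6]
tool_rot: [-3.139, -0.599, -2.682]
force: [0.4, 0.5, -0.2]
width: 85.4
gripper_force: 0.0
```

Request:
step_arm:
  commands: [0,0,0,0,0,0,0.4,0,0,0,0,0,0,0.2,0,0,0,0,0,0,0.1,0,0,0,0,0,0,0,0,0,0,0,0,0,0,0,0,0,0,0,0,0,0,0,0,0,0,0,0]

```text
clock: 6.1
eef_pos: [441.7, 163.6, 39.5]
tool_rot: [-3.14, -0.596, -2.681]
force: [3.7, 1.9, 4.9]
width: 45.5
gripper_force: 61.6
```

```bash
python3 - <<'E'
from ik import *
st(); s=ctrl.read_state(); q=s['qpos']; th=-.6;b=-1.7;P=np.pi/2
R=RT(.466,0,th,-1); g=s['eef_pos']-19*R.apply([0,0,1]); print('g',g)
for b in(-1.7,-1.9,-1.5):
    W=[(*g,.466,0),(*g[:2],150,.466,0),(460,90,240,b*.3+.3,.25),(520,-80,260,b*.7+.1,.8),(580,-200,250,b,1.3),(600,-251,215,b,P),(600,-251,124,b,P)]
    Q,E=way(W,th,-1,q,6); print(b,E.max().round(2),min(marg(k) for k in Q),[k.round(2).tolist() for k in Q[5::6]])
E
```

```text
t 6.1 q [ 0.019  1.133 -0.845  1.591  0.626  1.391  0.987] p [441.7 163.6  39.5] rpy [-3.14  -0.596 -2.681] F [3.7 1.9 4.9] w 45.5 gf 61.6
g [451.32011334 168.37379316  55.20158391]
-1.7 0.0 0.3509347820003892 [[0.01, 1.01, -0.89, 1.57, 0.54, 1.52, 0.99], [0.35, 0.7, -0.88, 1.75, 0.34, 1.23, 0.71], [0.33, 0.44, -0.49, 1.95, 0.55, 0.79, -0.01], [-0.02, 0.66, -0.08, 1.72, 0.85, 1.1, -0.75], [-0.12, 0.83, 0.06, 1.7, 1.05, 1.15, -0.93], [-0.13, 0.97, 0.07, 1.72, 1.1, 1.06, -1.08]]
-1.9 0.0 0.3535730533645819 [[0.01, 1.01, -0.89, 1.57, 0.54, 1.52, 0.99], [0.36, 0.7, -0.87, 1.76, 0.32, 1.21, 0.68], [0.29, 0.44, -0.44, 1.93, 0.52, 0.82, -0.12], [-0.03, 0.71, -0.05, 1.59, 0.73, 1.23, -0.79], [-0.1, 0.89, 0.07, 1.53, 0.89, 1.3, -0.89], [-0.11, 1.01, 0.08, 1.55, 0.91, 1.21, -1.01]]
-1.5 0.0 0.34673611040712293 [[0.01, 1.01, -0.89, 1.57, 0.54, 1.52, 0.99], [0.34, 0.71, -0.9, 1.75, 0.36, 1.24, 0.75], [0.38, 0.43, -0.54, 1.97, 0.57, 0.77, 0.11], [-0.0, 0.61, -0.11, 1.84, 0.99, 0.97, -0.72], [-0.11, 0.78, 0.04, 1.86, 1.26, 1.01, -1.01], [-0.13, 0.93, 0.06, 1.88, 1.35, 0.95, -1.2]]
```

The grasp holds: 45.5 mm opening, 62 N. Now I lift.

Request:
step_arm:
  commands: [0.6,0,-0.8,0,0,0,0,1.4,0,-2.1,0,0,0,0,2.3,0,-3.3,0,0,0,0,3.4,0,-5,0,0,0,0,4.5,0,-6.6,0,0,0,0,5.6,0,-8.2,0,0,0,0,5.6,0,-8.2,0,0,0,0]

```text
clock: 6.8
eef_pos: [441.8, 164.1, 141.3]
tool_rot: [-3.14, -0.593, -2.681]
force: [0.5, 0.1, -1.7]
width: 45.5
gripper_force: 61.3
```

```bash
cat >> ik.py <<'E'
def rows(A,B,n=10,th=-.6,g=0):
    "A,B=(gx,gy,gz,b,p): rows relative to A's pose"
    A=np.array(A,float);B=np.array(B,float);R0=RT(A[3],A[4],th,-1);x0=tcp(A[:3],R0);o=[]
    for t in np.linspace(0,1,n+1)[1:]:
        c=A+(B-A)*t;R=RT(c[3],c[4],th,-1); o+=[*(R0.inv().apply(tcp(c[:3],R)-x0)/10).round(1),*(R0.inv()*R).as_rotvec().round(3),g]
    print([float(v) for v in o])
def now(th=-.6):
    "current (g,b,p) and roll error"
    s=ctrl.read_state();R=Ro.from_euler('xyz',s['tool_rot']);z=R.apply([0,0,1]);x=-R.apply([1,0,0])
    a=np.cos(th)*x+np.sin(th)*z; g=s['eef_pos']-19*z
    y=R.apply([0,1,0]); return (*g,np.arctan2(a[1],a[0]),np.arcsin(a[2])),y[2]
E
python3 - <<'E'
from ik import *
st(); A,e=now(); print(np.round(A,3),e)
rows(A,(475,60,230,-.15,.4)); rows((475,60,230,-.15,.4),(520,-80,260,-1.1,.8)); rows((520,-80,260,-1.1,.8),(575,-200,250,-1.7,1.3))
E
```

```text
t 6.8 q [ 0.045  0.996 -0.906  1.57   0.533  1.52   1.016] p [441.8 164.1 141.3] rpy [-3.14  -0.593 -2.681] F [ 0.5  0.1 -1.7] w 45.5 gf 61.3
[4.51305e+02 1.68885e+02 1.57020e+02 4.62000e-01 7.00000e-03] -0.0016533028613699152
[0.6, -1.0, -0.5, -0.033, -0.039, 0.051, 0.0, 1.1, -2.0, -0.9, -0.064, -0.078, 0.104, 0.0, 1.7, -3.1, -1.4, -0.093, -0.118, 0.158, 0.0, 2.2, -4.1, -1.8, -0.121, -0.156, 0.213, 0.0, 2.8, -5.2, -2.3, -0.145, -0.195, 0.27, 0.0, 3.3, -6.2, -2.8, -0.168, -0.233, 0.327, 0.0, 3.9, -7.3, -3.3, -0.189, -0.271, 0.386, 0.0, 4.4, -8.4, -3.7, -0.207, -0.308, 0.446, 0.0, 5.0, -9.5, -4.2, -0.224, -0.345, 0.506, 0.0, 5.6, -10.6, -4.7, -0.238, -0.381, 0.568, 0.0]
[-0.7, -1.3, -0.4, -0.017, -0.04, 0.093, 0.0, -1.3, -2.6, -0.9, -0.03, -0.08, 0.188, 0.0, -2.0, -3.9, -1.3, -0.04, -0.119, 0.282, 0.0, -2.6, -5.2, -1.7, -0.046, -0.158, 0.378, 0.0, -3.3, -6.6, -2.2, -0.047, -0.196, 0.473, 0.0, -3.9, -7.9, -2.6, -0.046, -0.233, 0.57, 0.0, -4.6, -9.3, -3.0, -0.04, -0.27, 0.666, 0.0, -5.2, -10.7, -3.5, -0.031, -0.304, 0.763, 0.0, -5.8, -12.1, -3.9, -0.017, -0.338, 0.859, 0.0, -6.4, -13.5, -4.4, 0.0, -0.369, 0.956, 0.0]
[-1.4, -0.1, 0.4, 0.013, -0.05, 0.058, 0.0, -2.7, -0.2, 0.7, 0.03, -0.1, 0.116, 0.0, -4.1, -0.3, 1.1, 0.049, -0.15, 0.173, 0.0, -5.4, -0.4, 1.4, 0.071, -0.199, 0.23, 0.0, -6.8, -0.5, 1.7, 0.096, -0.248, 0.285, 0.0, -8.1, -0.6, 2.1, 0.124, -0.297, 0.339, 0.0, -9.5, -0.8, 2.4, 0.155, -0.345, 0.393, 0.0, -10.8, -0.9, 2.7, 0.188, -0.392, 0.445, 0.0, -12.1, -1.1, 3.0, 0.225, -0.439, 0.496, 0.0, -13.4, -1.2, 3.3, 0.264, -0.485, 0.546, 0.0]
```

Request:
step_arm:
  commands: [0.6,-1.0,-0.5,-0.033,-0.039,0.051,0,1.1,-2.0,-0.9,-0.064,-0.078,0.104,0,1.7,-3.1,-1.4,-0.093,-0.118,0.158,0,2.2,-4.1,-1.8,-0.121,-0.156,0.213,0,2.8,-5.2,-2.3,-0.145,-0.195,0.27,0,3.3,-6.2,-2.8,-0.168,-0.233,0.327,0,3.9,-7.3,-3.3,-0.189,-0.271,0.386,0,4.4,-8.4,-3.7,-0.207,-0.308,0.446,0,5.0,-9.5,-4.2,-0.224,-0.345,0.506,0,5.6,-10.6,-4.7,-0.238,-0.381,0.568,0]

```text
clock: 7.8
eef_pos: [469.8, 58.4, 208.7]
tool_rot: [-3.137, -0.202, 2.988]
force: [0.1, 0.2, -1.5]
width: 45.5
gripper_force: 61.3
```

Request:
step_arm:
  commands: [-0.7,-1.3,-0.4,-0.017,-0.04,0.093,0,-1.3,-2.6,-0.9,-0.03,-0.08,0.188,0,-2.0,-3.9,-1.3,-0.04,-0.119,0.282,0,-2.6,-5.2,-1.7,-0.046,-0.158,0.378,0,-3.3,-6.6,-2.2,-0.047,-0.196,0.473,0,-3.9,-7.9,-2.6,-0.046,-0.233,0.57,0,-4.6,-9.3,-3.0,-0.04,-0.27,0.666,0,-5.2,-10.7,-3.5,-0.031,-0.304,0.763,0,-5.8,-12.1,-3.9,-0.017,-0.338,0.859,0,-6.4,-13.5,-4.4,0,-0.369,0.956,0]

```text
clock: 8.8
eef_pos: [519.8, -85.5, 239.3]
tool_rot: [-3.136, 0.202, 2.038]
force: [0.2, 0.8, -1.8]
width: 45.5
gripper_force: 61.4
```

```bash
python3 - <<'E'
from ik import *
st(); A,e=now(); print(np.round(A,3),e)
rows(A,(585,-215,250,-1.7,1.4)); 
E
```

```text
t 8.8 q [ 0.364  0.441 -0.529  1.941  0.569  0.831 -0.041] p [519.8 -85.5 239.3] rpy [-3.136  0.202  2.038] F [ 0.2  0.8 -1.8] w 45.5 gf 61.4
[518.165 -81.996 257.938  -1.098   0.802] -0.005896780455612219
[-1.6, -0.0, 0.4, 0.014, -0.06, 0.059, 0.0, -3.1, -0.1, 0.7, 0.031, -0.119, 0.116, 0.0, -4.7, -0.2, 1.1, 0.052, -0.179, 0.173, 0.0, -6.2, -0.2, 1.4, 0.076, -0.238, 0.229, 0.0, -7.7, -0.3, 1.8, 0.104, -0.297, 0.283, 0.0, -9.3, -0.4, 2.1, 0.135, -0.355, 0.337, 0.0, -10.8, -0.5, 2.5, 0.17, -0.412, 0.389, 0.0, -12.3, -0.6, 2.8, 0.208, -0.469, 0.439, 0.0, -13.8, -0.8, 3.1, 0.249, -0.525, 0.488, 0.0, -15.3, -0.9, 3.4, 0.293, -0.579, 0.535, 0.0]
```

Request:
step_arm:
  commands: [-1.6,0,0.4,0.014,-0.06,0.059,0,-3.1,-0.1,0.7,0.031,-0.119,0.116,0,-4.7,-0.2,1.1,0.052,-0.179,0.173,0,-6.2,-0.2,1.4,0.076,-0.238,0.229,0,-7.7,-0.3,1.8,0.104,-0.297,0.283,0,-9.3,-0.4,2.1,0.135,-0.355,0.337,0,-10.8,-0.5,2.5,0.17,-0.412,0.389,0,-12.3,-0.6,2.8,0.208,-0.469,0.439,0,-13.8,-0.8,3.1,0.249,-0.525,0.488,0,-15.3,-0.9,3.4,0.293,-0.579,0.535,0]

```text
clock: 9.8
eef_pos: [583.5, -228.1, 236.3]
tool_rot: [-3.134, 0.803, 1.444]
force: [0.9, -0.1, -1.6]
width: 45.5
gripper_force: 61.4
```

```bash
python3 - <<'E'
from ik import *
st(); A,e=now(); print(np.round(A,3),e)
s=ctrl.read_state(); Rf=RT(-1.7,np.pi/2,-.6,-1); print(Rf.as_euler('xyz'))
cmd(tcp([600,-251,215],Rf),Rf)
E
```

```text
t 9.8 q [-0.014  0.704 -0.106  1.702  0.93   1.197 -0.801] p [ 583.5 -228.1  236.3] rpy [-3.134  0.803  1.444] F [ 0.9 -0.1 -1.6] w 45.5 gf 61.4
[ 585.357 -214.553  249.478   -1.671    1.403] -0.005483250272231899
[-3.14159265  0.97079633  1.44159265]
shift cm [-0.22  1.96  4.82] rot [-0.006 -0.168  0.002]
```

Request:
step_arm:
  commands: [-0.1,0.5,1.2,0,-0.04,0,0,-0.1,1,2.4,-0.003,-0.08,0,0,-0.2,1.5,3.6,-0.004,-0.125,0,0,-0.2,2,4.8,-0.006,-0.168,0.002,0,-0.2,2,4.8,-0.006,-0.168,0.002,0,-0.2,2,4.8,-0.006,-0.168,0.002,0]

```text
clock: 10.4
eef_pos: [598.5, -266.0, 204.1]
tool_rot: [-3.14, 0.968, 1.445]
force: [-0.1, -0.5, -0.9]
width: 45.2
gripper_force: 61.5
```

```bash
python3 - <<'E'
from ik import *
st(); A,e=now(); print(np.round(A,3),e)
for n in('scene','top','wrist'): grab(n,n[0]+'3')
s=cv2.imread('pics/s3.png');t=cv2.imread('pics/t3.png');w=cv2.imread('pics/w3.png')
def c(i,u,v,w,h): return cv2.resize(i[v:v+h,u:u+w],(400,300),interpolation=cv2.INTER_CUBIC)
cv2.imwrite('pics/c3.png',np.vstack([np.hstack([c(t,360,90,160,120),c(s,150,60,160,120)]),np.hstack([c(w,0,0,640,400),c(w,200,50,240,180)])]))
E
```

```text
t 10.4 q [-0.061  0.83  -0.024  1.691  1.06   1.211 -0.92 ] p [ 598.5 -266.   204.1] rpy [-3.14   0.968  1.445] F [-0.1 -0.5 -0.9] w 45.2 gf 61.5
[ 600.448 -250.424  214.903   -1.445    1.568] -0.0006498790944641786
```

View pics/c3.png

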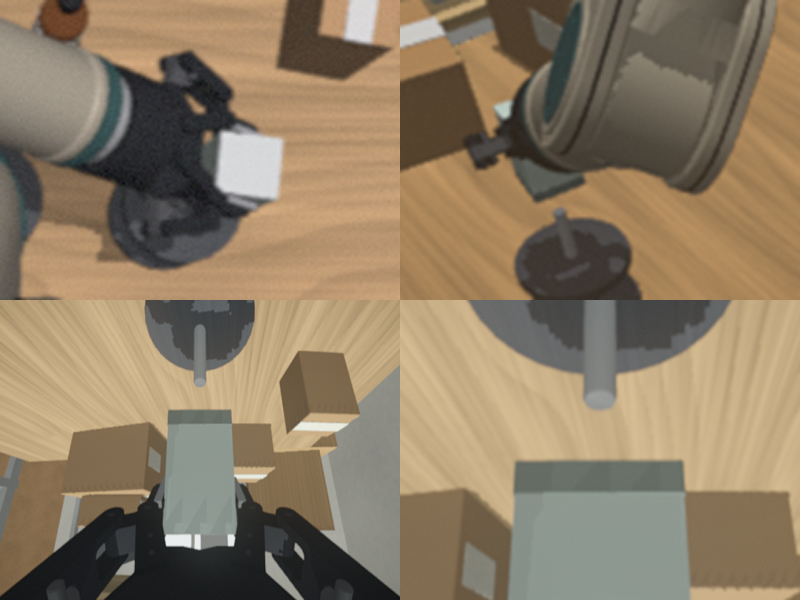

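The jar hangs mouth down above the tall peg. In the wrist picture the peg tip at (320,110) lines up with the mouth centre (320,146). I check depth and uprightness.

```bash
python3 - <<'E'
from ik import *
d=load('w3')
P=np.array([pt(d,u,v,d['range_z'][v,u]) for u in range(282,360,2) for v in range(170,330,2)])
c=np.median(P,0); k=np.linalg.norm(P-c,axis=1)<60; Q=P[k]
for _ in range(3):
    c=Q.mean(0); n=np.linalg.svd(Q-c,full_matrices=0)[2][2]; Q=Q[np.abs((Q-c)@n)<2]
print('face',len(Q),c.round(1),n.round(3),'z range',Q[:,2].min(),Q[:,2].max())
for v in(146,148,151,155,160): print(v,pt(d,320,v).round(1),pt(d,285,v).round(1),pt(d,355,v).round(1))
for u,v in((320,109),(320,107),(320,112)): print('peg',pt(d,u,v).round(1))
t=load('t3'); P=np.array([pt(t,u,v,t['range_z'][v,u]) for u in range(435,485) for v in range(135,180)])
Q=P[(P[:,2]>222)&(P[:,2]<245)]; print('top',np.median(Q[:,2]),cv2.minAreaRect(Q[:,:2].astype(np.float32)),len(Q)); n=np.linalg.svd(Q-Q.mean(0),full_matrices=0)[2][2];print(n.round(3))
E
```

```text
face 2762 [ 604.1 -229.8  207.7] [0.125 0.992 0.007] z range 175.8690480481236 236.1642462930792
146 [ 604.2 -229.8  164.2] [ 588.2 -227.1  164.5] [ 620.3 -231.2  164.6]
148 [ 604.3 -228.7  165.9] [ 588.3 -226.9  165.7] [ 620.3 -231.3  165.6]
151 [ 604.3 -228.9  167.3] [ 588.3 -227.1  167.2] [ 620.2 -230.6  167.5]
155 [ 604.3 -228.9  169.4] [ 588.4 -227.3  169.1] [ 620.1 -231.3  169.2]
160 [ 604.3 -228.9  171.9] [ 588.5 -227.1  171.8] [ 620.  -231.4  171.7]
peg [ 601.6 -251.1  127.8]
peg [ 601.9 -248.7  128.2]
peg [ 601.2 -254.4  127.4]
top 234.73168467939723 ((592.8602905273438, -244.21505737304688), (64.9798583984375, 86.79167938232422), 64.64286041259766) 916
[-0.003  0.043 -0.999]
```

Jar axis is ≈(601,-252), peg ≈(601,-251.5), and the tilt is under 0.5°. The rim is at ≈163.5, so about 91 mm remain. I lower 84 mm first and then creep.

Request:
step_arm:
  commands: [0.8,0,0.6,0,0,0,0,1.65,0,1.13,0,0,0,0,2.5,0,1.7,0,0,0,0,3.3,0,2.26,0,0,0,0,4.1,0,2.8,0,0,0,0,4.95,0,3.4,0,0,0,0,5.8,0,3.95,0,0,0,0,6.4,0,4.4,0,0,0,0,6.93,0,4.75,0,0,0,0,6.93,0,4.75,0,0,0,0]

```text
clock: 11.55
eef_pos: [598.5, -266.4, 119.8]
tool_rot: [-3.141, 0.969, 1.444]
force: [-0.5, -0.0, -0.8]
width: 45.6
gripper_force: 61.5
```

```bash
python3 - <<'E'
from ik import *
st(); A,e=now(); print(np.round(A,3),e)
E
```

```text
t 11.55 q [-0.069  0.96  -0.01   1.701  1.108  1.138 -1.05 ] p [ 598.5 -266.4  119.8] rpy [-3.141  0.969  1.444] F [-0.5 -0.  -0.8] w 45.6 gf 61.5
[ 600.524 -250.87   130.519   -1.364    1.569] -0.0004714421802349267
```

Request:
step_arm:
  commands: [0.08,0,0.06,0,0,0,0,0.17,0,0.11,0,0,0,0,0.25,0,0.17,0,0,0,0,0.33,0,0.23,0,0,0,0,0.41,0,0.28,0,0,0,0,0.41,0,0.28,0,0,0,0]

```text
clock: 12.15
eef_pos: [598.9, -266.4, 115.7]
tool_rot: [3.14, 0.969, 1.442]
force: [0.1, 0.0, -1.6]
width: 45.4
gripper_force: 61.5
```

Request:
step_arm:
  commands: [0.04,0,0.03,0,0,0,0,0.08,0,0.06,0,0,0,0,0.12,0,0.08,0,0,0,0,0.12,0,0.08,0,0,0,0]

```text
clock: 12.55
eef_pos: [598.9, -266.5, 114.3]
tool_rot: [3.14, 0.969, 1.442]
force: [-0.1, -0.5, -1.0]
width: 45.8
gripper_force: 61.5
```

Rim should be at about 73.5. I keep creeping.

Request:
step_arm:
  commands: [0.04,0,0.03,0,0,0,0,0.08,0,0.06,0,0,0,0,0.08,0,0.06,0,0,0,0]

```text
clock: 12.85
eef_pos: [599.0, -266.5, 114.2]
tool_rot: [3.139, 0.971, 1.442]
force: [-1.8, 2.9, 3.4]
width: 45.6
gripper_force: 62.0
```

Request:
step_arm:
  commands: [0.04,0,0.03,0,0,0,0,0.08,0,0.06,0,0,0,0,0.08,0,0.06,0,0,0,0]

```text
clock: 13.15
eef_pos: [598.9, -266.5, 114.1]
tool_rot: [3.139, 0.972, 1.441]
force: [-3.1, 4.6, 8.7]
width: 45.4
gripper_force: 62.7
```

Contact: vertical force rose from about -1 to 8.7 N and z stopped. The rim rests on the plate, so I release.

Request:
step_arm:
  commands: [0,0,0,0,0,0,0.55,0,0,0,0,0,0,0.6,0,0,0,0,0,0,0.7,0,0,0,0,0,0,0.85,0,0,0,0,0,0,1,0,0,0,0,0,0,1,0,0,0,0,0,0,1]

```text
clock: 13.85
eef_pos: [598.9, -266.6, 112.3]
tool_rot: [3.14, 0.969, 1.442]
force: [-0.6, -0.7, -0.7]
width: 85.3
gripper_force: 0.0
```

```bash
python3 - <<'E'
from ik import *
st(); grab('wrist','w4')
E
```

```text
t 13.85 q [-0.069  0.973 -0.009  1.7    1.113  1.132 -1.062] p [ 598.9 -266.6  112.3] rpy [3.14  0.969 1.442] F [-0.6 -0.7 -0.7] w 85.3 gf 0.0
```

View pics/w4.png

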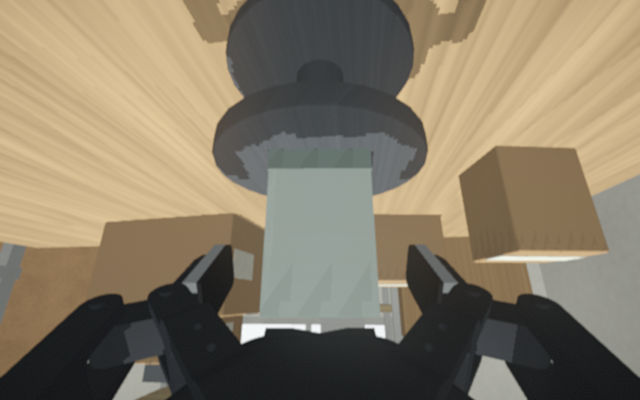

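The jar stands on the plate, with its rim at about (320,157), and both fingers are clear. I back off along the tool axis.

Request:
step_arm:
  commands: [0,0,-1,0,0,0,1,0,0,-2.5,0,0,0,1,0,0,-4.5,0,0,0,1,0,0,-6.5,0,0,0,1,0,0,-8.5,0,0,0,1,0,0,-10.5,0,0,0,1,0,0,-12.5,0,0,0,1,0,0,-14,0,0,0,1,0,0,-14,0,0,0,1,0,0,-14,0,0,0,1]

```text
clock: 14.9
eef_pos: [613.4, -152.0, 191.8]
tool_rot: [3.14, 0.97, 1.442]
force: [-0.8, -0.2, -0.9]
width: 85.5
gripper_force: 0.0
```

```bash
python3 - <<'E'
from ik import *
st(); d=grab('wrist','w5'); t=grab('top','t5')
P=np.array([pt(d,u,v,d['range_z'][v,u]) for u in range(200,440,2) for v in range(0,400,2) if d['range_z'][v,u]>0])
Q=P[(P[:,2]>80)&(P[:,2]<138)&(np.hypot(P[:,0]-601,P[:,1]+252)<36)&(P[:,1]>-240)]
c=np.median(Q,0)
for _ in range(4):
    n=np.linalg.svd(Q-Q.mean(0),full_matrices=0)[2][2]; Q=Q[np.abs((Q-Q.mean(0))@n)<2]
print('face',len(Q),Q.mean(0).round(1),n.round(3))
T=P[(P[:,2]>139)&(P[:,2]<150)&(np.hypot(P[:,0]-601,P[:,1]+252)<45)];print('top z',len(T),np.median(T[:,2]) if len(T) else 0)
w=cv2.imread('pics/w5.png');k=cv2.imread('pics/t5.png');cv2.imwrite('pics/c5.png',np.hstack([cv2.resize(w,(400,250)),cv2.resize(k,(400,250))]))
E
```

```text
t 14.9 q [-0.205  0.879 -0.071  1.608  0.959  1.339 -0.97 ] p [ 613.4 -152.   191.8] rpy [3.14  0.97  1.442] F [-0.8 -0.2 -0.9] w 85.5 gf 0.0
face 780 [ 603.7 -229.7  109.9] [0.124 0.992 0.   ]
top z 248 144.37331822632893
```

View pics/c5.png

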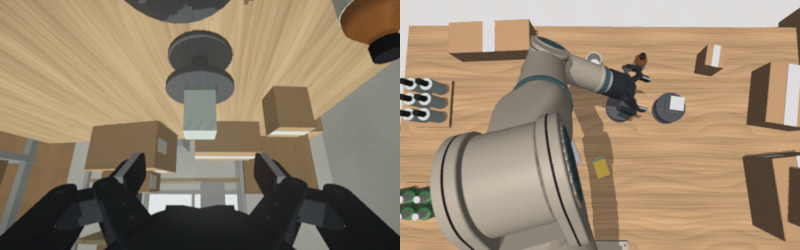

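```bash
python3 - <<'E'
from h import *
for t in('t0','t5'):
    d=load(t); P=np.array([pt(d,u,v,d['range_z'][v,u]) for u in range(290,332) for v in range(76,118)])
    r=P[(P[:,2]>45)&(P[:,2]<62)]; print(t,len(r),np.median(r[:,2]),r[:,:2].min(0).round(),r[:,:2].max(0).round())
d=load('t5'); P=np.array([pt(d,u,v,d['range_z'][v,u]) for u in range(230,380) for v in range(50,140)]); k=(P[:,2]>62)&(np.hypot(P[:,0]-800,P[:,1]-25)<80)
print('lowest arm visible near cup',P[k][:,2].min() if k.any() else None)
E
```

```text
t0 168 53.72667946754768 [755.   4.] [813.  62.]
t5 114 53.80644644110566 [768.   4.] [815.  62.]
lowest arm visible near cup None
```

The cup is where it was: rim height 53.8, same extents. The jar is upright, its top at 144.4 mm, which matches 72 + 72. I hand in the job.

```bash
python3 -c "
from cell import ctrl
print(ctrl.finish_job())"
```

```text
the job is handed in; nothing more can be done
None
```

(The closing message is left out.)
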